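# Clamp a glued pendant stone in the bench screw press

## Robot

A 7-joint arm with a two-finger parallel gripper is mounted at the origin on the work surface. World frame = base frame: x ahead of the robot, y to its left, z up, the work surface at z = 0. Lengths are in m, angles in rad, forces in N, time in s.
With the tool pointing down it reaches from about 0.425 to 0.825 m from the base axis. Payload 3.6 kg.
Tool frame: the origin (TCP) lies at the very end of the fingers, on their centre line; the grasp point (between the pads) lies 19 mm behind it; z points along the fingers, y is the line along which they close (so a half turn about z gives the same grasp; the last joint's range is limited). The gripper opens to 93 mm and grips with 3 to 60 N. Pads are 15 mm wide; open, the fingers measure 128 mm over their backs; the gripper's body (75 mm by 188 mm) begins 65 mm behind the grasp point.
Start: joints at [1.294, 0.615, -0.013, 1.423, 0.008, 1.103, -0.04], TCP at [0.161, -0.63, 0.219] pointing down, gripper open.
Joint ranges: [-3.12, 3.12], [-0.3, 2.06], [-1.34, 1.32], [0.26, 2.42], [-1.36, 4.5], [0.01, 1.98], [-2.84, 2.84]. Speed limits (rad/s): [2.79, 2.79, 3.14, 3.14, 3.14, 3.14, 3.14].

## Interface

Orientations are given as a rotation vector (axis times angle).
In Python, from rig import bot gives the robot as it stands.
- The arm moves only by the tool send_rows, never from a script. Its argument "commands" is a list of rows, each a list of 6 numbers: the shift along the world's x, y, z as a fraction of full scale, then the turn, a rotation vector about the world's x, y, z as a fraction of full scale. In form: [[dx, dy, dz, wx, wy, wz], ...]. A call has 1 to 20 rows; each row shifts and turns the commanded pose from where the row before left it; what a row does not reach is not made up. Full scale, the value 1, is 25 mm for a shift and 5 degrees for a turn. A row lasts 1/10 s, in which the tool goes at most 50 mm and 8.59 degrees, less where a joint would pass 70% of its speed; a pose out of reach is approached as far as the arm can. A call with a number of a shift or a turn outside -1 to 1 is refused whole. A call with a gripper value outside its range is refused whole. "hand" is the gripper's target within -1 to 1 (shut at 1, half-way at 0, fully open at -1), set as the call begins (left out, the last holds). The fingers move at their own pace and stop on an object; "grip_force" is the grip in N (left out, the last holds). Time passes only in rows, so rows that do not move let the fingers close. It gives the time, the measured TCP pose, the force, the opening and the grip force at its end, in the units of the state.
- bot.get_state(): the state, without advancing time (a new reading comes with each control period).
- bot.camera(name): name is "side" or "top" or "wrist"; returns a dict with "img" (384x512x3 uint8, blue, green, red), "range_z" (384x512 float32, m along the optical axis (not along the pixel's ray), 0 where there is no reading), "intrinsics" (3x3 intrinsics, pixels), "k1" (the pictures are not rectified: a ray, as slopes to the right and down, at radius r is drawn at 1 + k1 r^2 times it, then the intrinsics apply), "rvec" (rotation vector, rad) and "tvec" (3), from world to camera coordinates, as OpenCV has them. Camera axes: x right, y down, z forward; pixel columns grow to the right and rows downward; lengths in m; the calibration is good to about 2 mm. A picture is of the moment at which its call begins.
- bot.job_done(): hands the job in; it is judged then, once.
The state is a dict: "time": time; "joint_positions": joint angles; "dq": joint speeds; "joint_efforts": joint torques, N m; "tcp_pos": TCP position; "ee_rot": TCP orientation; "ft_force": force on the tool from outside, world axes, zero at the start; "torque": the same for the moment, N m; "grip_width": finger opening in m; "gripper_force": force on a finger pad.
Only numpy, scipy, OpenCV 4.12 (cv2) and the standard library are available. Lean on these libraries where they do the work, as an engineer would, in place of code of your own. Each camera call takes 0.05 s, during which the arm holds its last target. There are 200 camera calls.

## Task

Slide the carrier with the freshly glued pendant into the bench press, keeping it level, until it is fully home between the guides against the back stop. Then wind the crank clockwise until the foot just touches the stone and add a quarter of a turn more - no more than that, or the stone cracks. Leave it clamped like that, let go, and leave the other things on the bench alone.

Things in the scene. Friction and masses are not known exactly. Their poses are not given: they have to be found in the camera images.
- press: grey iron C-frame bench screw press, fixed. Origin at table level on the screw's vertical axis; x points along the bed from its front end inwards (roughly away from the robot), y to the column on its left side, z up. Bed casting x = -140 to +55 mm, 112 mm wide; column y = +55 to +100 mm, x = +-28. Head over the bed: 56 mm diameter on the axis, 109 to 161 mm above the table, nut to 175 mm
- bed (a point): point on top of the press's flat bed on the screw's axis, 30 mm above the table; axes as the press. The stone must end above it. Bed x = -135 to +40 mm, 92 mm wide. Two round guide bars, 10 mm thick, lie on it with inner faces at y = +-26.5 mm from x = -45 to +35 mm. The back stop is two upright pins, 10 mm diameter, 14 mm high, faces at x = +33 mm, y = +-14 mm
- mouth (a point): point on the bed midway in the open mouth of the guides, 77 mm in front of the screw's axis; there the guide bars flare to 70 mm apart, narrowing to 53 mm at x = -45 mm
- ram: steel ram that the screw drives straight down. Origin: middle of the underside of its round foot (33 mm diameter, rubber face) while unloaded, 69 to 73.5 mm above the table at the start. The foot is sprung in the ram, preloaded to 120 N, then 64 N per mm. The ram's reading does not show the foot giving way
- hub (a point): centre of the top of the crank's hub on the screw's axis, 146 mm above the foot's underside; it moves with the ram. Axes as the press. Clockwise seen from above lowers ram and crank together, 10 mm per turn. The screw is stiff (about 0.56 N m, some 9 N at the grip) and stays where it is left
- crank_grip (a point): middle of the crank's upright black grip, 20 mm diameter, 48 mm high, free to spin on its pin, 60 mm from the screw's axis, about 0.24 m above the table; the steel crank arm's top is 28 mm below this point. At the start it is behind the axis (on its +x side). Past contact the force to push it rises: by about 3 N over the first 25 degrees, 5.5 N by a quarter turn
- carrier: loose aluminium plate 153 x 50 x 12 mm, 0.4 to 0.6 kg, flat on the table. Origin on its underside below the stone; x points to the end that enters the press first, 33 mm away; the other end is at x = -120 mm. It bears a steel nest (44 mm diameter, 8 mm high) with a brass pendant and a domed stone of 28 mm diameter
- handle (a point): point in the carrier's handle, an upright steel block 16 mm long (along the carrier's x), 36 mm wide, on the plate 100 mm behind the stone; 36 mm above the carrier's underside, 24 mm above the plate, 18 mm below the handle's top. Axes as the carrier
- nest (a point): middle of the nest's top, 20 mm above the carrier's underside, under the stone. Stones differ in thickness: this one's top stands somewhere from 6.5 to 14 mm above this point
- bead_box: open white divided bead box, 130 x 170 x 35 mm, origin at the centre of its underside; leave alone
- pliers: small pliers with black handles, 140 mm long, lying flat, origin near the rivet; leave alone
- jar: clear jar with aluminium cap, 52 mm diameter, 65 mm high, origin at the centre of its underside; leave alone
Not all that is in view belongs to the job. Of the things shaped like the carrier, the aluminium one is meant.

How it is judged:
On the way, in this order (a step that is already met when the one before it is completed fails the run):
1. the carrier lies on the bed, fully home against the back stop (horizontal distance between nest and bed below 0.004 m and z of nest in the frame of bed below 0.023 m and x of nest in the frame of bed above -0.003 m and angle between the x axis of carrier and the x axis of press, either way round below 0.06 rad), for 0.2 s.
2. the foot has come down on the stone (contact force between ram and carrier above 15 N and horizontal distance between nest and bed below 0.004 m), for 0.02 s.
At the end, for the whole second after the job is handed in: the carrier is home on the bed (stone within 4 mm of the screw's axis, no more than 3 mm short of the stop) and at rest, the foot holds the stone with 152 to 262 N, which is a quarter of a turn past contact within about 35 degrees, and the robot has let go (all of step 1 and contact force between ram and carrier between 152 and 262 N and linear speed of carrier below 0.01 m/s); the robot touches nothing.
It fails at once if the stone is squeezed with more than 310 N (nearly half a turn past contact): it cracks (contact force between ram and carrier above 310 N).
It fails at once if the carrier is tipped by more than 20 degrees, so that the stone slips on its wet glue (angle between carrier's own z axis and vertical above 0.35 rad).
It fails at once if the bead box, pliers or jar is shifted by more than 20 mm (distance of any of bead_box, pliers, jar from where it was at the start of the episode above 0.02 m).
It also fails if it takes over 72 s, if anything falls off the work surface, if the arm or the gripper's body presses on something with over 40 N, if the wrist force passes 120 N, or if a joint passes its speed limit or range.

## Working session

There is one attempt and no reset: what is moved stays moved. The work goes in short steps, Python scripts to look and compute and a tool call to move; the robot and the scene stay as the last step left them, time stands still between calls to the robot, and variables do not carry over. Pictures are saved under pics/ and viewed, at most 10 in all, crops included, and the job is handed in when it is done.

Besides the shell and the picture viewer there is one more tool, called after "Request:" as a command line: name --pt "numbers of a row" for each row, then --argument value for the rest. send_rows: Moves the arm, as the interface text tells. Its arguments: {"type":"object","properties":{"commands":{"type":"array"},"hand":{"type":"number"},"grip_force":{"type":"number"}},"required":["commands"]}

```bash
mkdir -p pics; ls
cat > h.py <<'E'
import numpy as np, cv2
from rig import bot
def cam(n):
    c=bot.camera(n); c['R']=cv2.Rodrigues(np.array(c['rvec'],float))[0]; c['t']=np.array(c['tvec'],float).ravel(); return c
def cloud(c):
    K=np.array(c['intrinsics']);h,w=c['range_z'].shape
    u,v=np.meshgrid(np.arange(w),np.arange(h))
    p=cv2.undistortPoints(np.stack([u,v],-1).reshape(-1,1,2).astype(np.float64),K,np.array([c['k1'],0,0,0.])).reshape(-1,2)
    z=c['range_z'].reshape(-1,1)
    P=(np.hstack([p,np.ones_like(z)])*z-c['t'])@c['R']
    P[z[:,0]==0]=np.nan
    return P.reshape(h,w,3)
def ray(c,u,v,z):
    K=np.array(c['intrinsics'])
    p=cv2.undistortPoints(np.array([[[u,v]]],float),K,np.array([c['k1'],0,0,0.])).ravel()
    d=c['R'].T@np.array([p[0],p[1],1]); o=-c['R'].T@c['t']
    return o+d*(z-o[2])/d[2]
E
python3 - <<'E'
from h import *
import pickle
s=bot.get_state();print(s)
cs={n:cam(n) for n in('top','side')}
pickle.dump(cs,open('c0.pkl','wb'))
for n in cs: cv2.imwrite(f'pics/{n}0.png',cs[n]['img']); print(n,-cs[n]['R'].T@cs[n]['t'])
E
```

```text
pics
{'time': 0.0, 'joint_positions': array([ 1.2935021 ,  0.61590396, -0.01262608,  1.42486862,  0.00815205,
        1.10340852, -0.0404166 ]), 'dq': array([ 8.72218051e-05,  2.35031653e-04,  1.39974601e-03, -3.04533796e-04,
        1.88649460e-04, -5.14975223e-04, -2.06635776e-03]), 'joint_efforts': array([ 7.72997964e-05, -4.58928895e+01,  2.09487621e-01, -1.65738970e+01,
       -6.08854741e-02,  2.04163080e-02,  2.10133303e-04]), 'tcp_pos': array([ 0.16111787, -0.6289059 ,  0.21750111]), 'ee_rot': array([-3.11442205e+00, -3.92727871e-01,  6.17949450e-04]), 'ft_force': array([ 0.25078057, -0.53944718,  0.47192596]), 'torque': array([0.04515826, 0.00385304, 0.01803223]), 'gripper_force': 0.0, 'grip_width': 0.09341510022189622}
top [0.27662546 0.02410139 1.7191776 ]
side [ 0.26900742 -0.84694182  1.11408964]
```

View pics/top0.png

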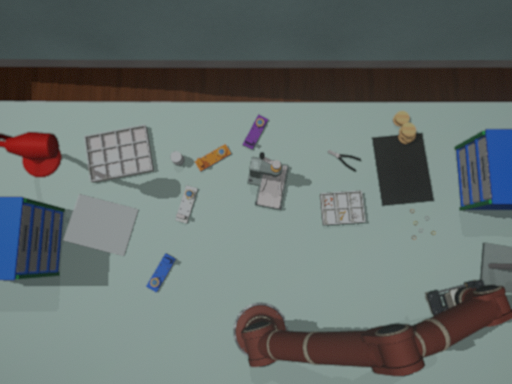

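View pics/side0.png

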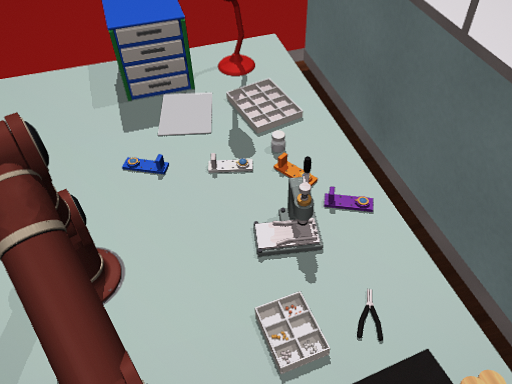

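The top view shows four things shaped like the carrier: silver at (187,204), blue at (161,272), orange at (213,158) and purple at (255,131). The press is at (268,183). Silver is the only bare-metal one, so it fits "aluminium". I'll enlarge it to confirm and measure it.

Run:
```python
from h import *
import pickle
cs=pickle.load(open('c0.pkl','rb'))
t,s=cs['top'],cs['side']
a=cv2.resize(t['img'][140:230,150:300],None,fx=5,fy=5,interpolation=cv2.INTER_CUBIC)[:,:750]
b=cv2.resize(s['img'][140:265,195:335],None,fx=5,fy=5,interpolation=cv2.INTER_CUBIC)
cv2.imwrite('pics/crop_t.png',a);cv2.imwrite('pics/crop_s.png',b[:600])
P=cloud(t);Q=cloud(s)
for n,X in(('top',P),('side',Q)):
    print(n,'table z',np.nanmedian(X[...,2]))
np.set_printoptions(precision=4,suppress=True)
# carrier region
for n,X,(r0,r1,c0,c1) in(('top',P,(180,228,170,205)),('side',Q,(145,178,203,258))):
    Y=X[r0:r1,c0:c1].reshape(-1,3);Y=Y[~np.isnan(Y[:,0])]
    m=(Y[:,2]>.008)&(Y[:,2]<.09);Y=Y[m]
    r=cv2.minAreaRect(Y[:,:2].astype(np.float32)*1000);print(n,'carrier',len(Y),r,Y.min(0),Y.max(0))
    H=Y[Y[:,2]>.042];print('handle',len(H),H.mean(0),H.min(0),H.max(0)); 
    if len(H)>3:print(cv2.minAreaRect(H[:,:2].astype(np.float32)*1000))
for n,X,(r0,r1,c0,c1) in(('top',P,(145,215,243,295)),('side',Q,(150,262,250,325))):
    Y=X[r0:r1,c0:c1].reshape(-1,3);Y=Y[~np.isnan(Y[:,0])]
    Y=Y[Y[:,2]>.012]
    print(n,'press',cv2.minAreaRect(Y[Y[:,2]<.06][:,:2].astype(np.float32)*1000))
    for lo,hi in((.02,.036),(.036,.06),(.06,.15),(.15,.17),(.17,.2),(.2,.23),(.23,.3)):
        H=Y[(Y[:,2]>lo)&(Y[:,2]<hi)]
        if len(H)>2:print(lo,hi,len(H),H.mean(0),H.min(0),H.max(0),cv2.minAreaRect(H[:,:2].astype(np.float32)*1000))
```

```text
top table z 0.0006095695619739947
side table z -0.0004123629588012268
top carrier 475 ((507.1700439453125, 307.0125427246094), (140.1383514404297, 196.2093505859375), 89.30841827392578) [0.4083 0.2365 0.008 ] [0.6057 0.3761 0.0646]
handle 38 [0.4494 0.3241 0.0548] [0.4407 0.3066 0.0468] [0.461  0.3416 0.0646]
((449.6408996582031, 324.12603759765625), (35.40580368041992, 15.873503684997559), 75.52801513671875)
side carrier 482 ((503.7596740722656, 308.57611083984375), (55.697784423828125, 150.11093139648438), 74.6646957397461) [0.4268 0.2648 0.0081] [0.5835 0.3515 0.0586]
handle 45 [0.449  0.3206 0.0508] [0.4388 0.3059 0.0424] [0.4611 0.346  0.0586]
((450.0400695800781, 325.45965576171875), (40.42897415161133, 16.005895614624023), 70.79894256591797)
top press ((612.0643920898438, -28.91857147216797), (210.58499145507812, 283.8304138183594), 87.8393325805664)
0.02 0.036 801 [ 0.5656 -0.0376  0.0288] [ 0.4816 -0.1147  0.02  ] [0.7552 0.0581 0.036 ] ((618.262939453125, -13.096939086914062), (188.1700897216797, 248.48971557617188), 79.10526275634766)
0.036 0.06 175 [ 0.5721 -0.0472  0.040
[... 1830 characters left out ...]
1501] [0.6693 0.044  0.1697] ((633.6190795898438, -19.722152709960938), (128.88441467285156, 56.49384307861328), 78.40007781982422)
0.17 0.2 118 [ 0.6249 -0.0605  0.1773] [ 0.6076 -0.0756  0.1704] [ 0.6465 -0.0381  0.1942] ((626.5006713867188, -57.368614196777344), (34.67701721191406, 35.913082122802734), 71.0142593383789)
0.2 0.23 193 [ 0.6334 -0.043   0.2162] [ 0.6112 -0.0725  0.2014] [0.6593 0.0009 0.2296] ((638.364990234375, -38.46261215209961), (74.38868713378906, 30.017885208129883), 57.60565185546875)
0.23 0.3 102 [ 0.6514 -0.0057  0.2518] [ 0.643 -0.015  0.23 ] [0.6626 0.0091 0.2696] ((652.6041259765625, -3.711841583251953), (20.49290657043457, 21.064897537231445), 18.41938018798828)
```

View pics/crop_t.png

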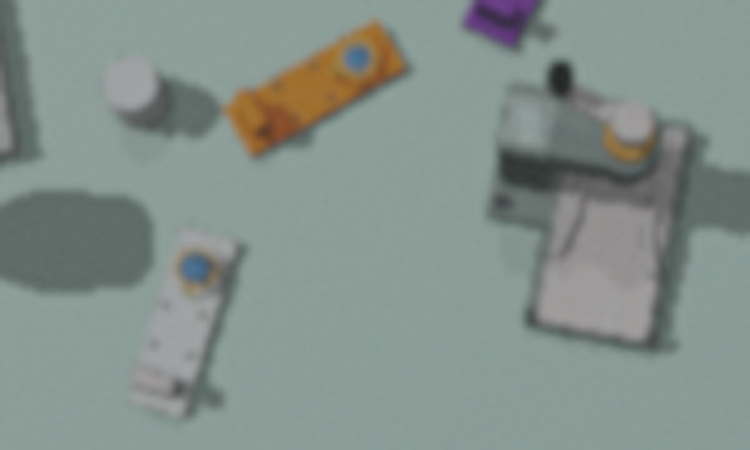

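View pics/crop_s.png

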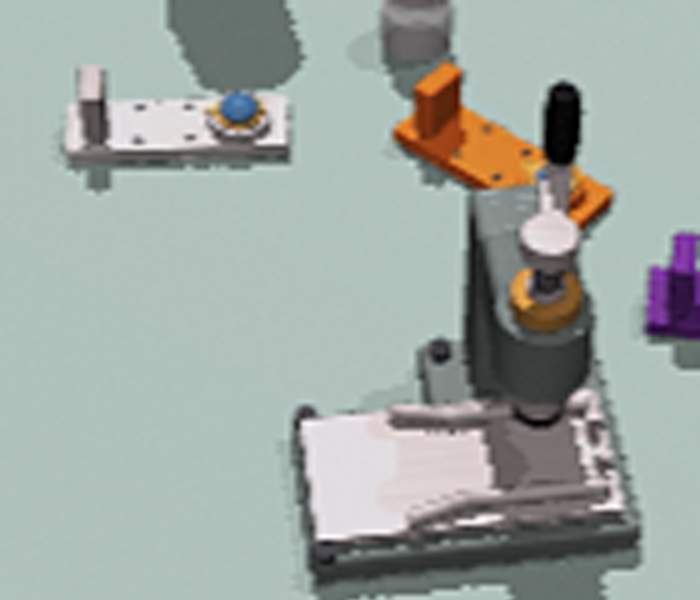

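The enlarged crops confirm the silver carrier, with its handle at top px ~(182,217) and its stone at ~(189,193), pointing away from the robot. The press bed front is at ~(269,207), the hub at ~(276,165) and the black grip at ~(262,155). Next I'll measure these precisely.

Run:
```python
from h import *
import pickle
np.set_printoptions(precision=4,suppress=True)
cs=pickle.load(open('c0.pkl','rb'))
def comp(m,u,v):
    n,l=cv2.connectedComponents(m.astype(np.uint8));return l==l[v,u]
def rect(Y,q=1.5):
    Y=Y[:,:2]*1000; best=None
    for a in np.radians(np.arange(-45,45,.25)):
        R=np.array([[np.cos(a),np.sin(a)],[-np.sin(a),np.cos(a)]]);Z=Y@R.T
        lo,hi=np.percentile(Z,q,0),np.percentile(Z,100-q,0);A=np.prod(hi-lo)
        if best is None or A<best[0]:best=(A,np.degrees(a),R.T@((lo+hi)/2),hi-lo)
    return best[1:]
for n,cu,bu,hs,gb in(('top',(186,207),(268,198),(276,164),(250,275,145,165)),('side',(222,163),(270,237),(305,186),(295,318,150,180))):
    c=cs[n];P=cloud(c);z=P[...,2];hsv=cv2.cvtColor(c['img'],cv2.COLOR_BGR2HSV)
    print('==',n,'carrier px',P[cu[1],cu[0]],hsv[cu[1],cu[0]],'bed',P[bu[1],bu[0]],hsv[bu[1],bu[0]],'table hsv',hsv[250,230])
    tz=np.nanmedian(P[220:260,190:240,2]) if n=='top' else np.nanmedian(P[190:220,200:240,2]); print('table',tz)
    m=comp((z>.006)&(z<.075),*cu); print('carrier',m.sum(),rect(P[m]))
    top=m&(abs(z-.0125)<.004);print(' plate',top.sum(),np.median(z[top]),rect(P[top]))
    h=m&(z>.046);print(' handle',h.sum(),P[h].mean(0),np.median(z[h]),rect(P[h],0))
    b=m&(hsv[...,0]>95)&(hsv[...,0]<125)&(hsv[...,1]>90);print(' stone',b.sum(),P[b].mean(0),'top',np.sort(z[b])[-12:])
    v,u=np.nonzero(b);print('  ray',ray(c,u.mean(),v.mean(),.028))
    bd=comp((z>.015)&(z<.037),*bu);print(' bed',bd.sum(),rect(P[bd],.3)); t=bd&(abs(z-.03)<.003);print('  z',np.median(z[t]),rect(P[t],.3))
    hb=np.zeros_like(m);hb[hs[1]-12:hs[1]+12,hs[0]-12:hs[0]+12]=1
    hb&=(z>.205)&(z<.235)&(hsv[...,1]<60)&(hsv[...,2]>140)
    print(' hub',hb.sum(),P[hb].mean(0),np.median(P[hb],0),z[hs[1]-1:hs[1]+2,hs[0]-1:hs[0]+2].ravel(),rect(P[hb],0))
    g=np.zeros_like(m);g[gb[2]:gb[3],gb[0]:gb[1]]=1;g&=hsv[...,2]<50
    Y=P[g];Y=Y[Y[:,2]>.2];print(' grip',len(Y),Y.mean(0),Y.min(0),Y.max(0))
    gd=hsv.copy();k=np.zeros_like(m);k[160:215,255:325]=1;gg=k&(hsv[...,0]>10)&(hsv[...,0]<28)&(hsv[...,1]>100)&(z>.165)&(z<.19);print(' nut',gg.sum(),P[gg].mean(0),rect(P[gg],0))
    hd=k|0; hd=np.zeros_like(m,bool);hd[150:225,240:325]=1;hd&=abs(z-.161)<.004;print(' headtop',hd.sum(),rect(P[hd],.3))
```

```text
== top carrier px [0.4908 0.3098 0.0126] [ 96   8 163] bed [ 0.5258 -0.0299  0.0396] [  0   3 158] table hsv [ 80  29 156]
table 0.0013337739877602296
carrier 445 (np.float64(-15.75), array([504.4916, 309.3034]), array([150.0531,  49.9577]))
 plate 223 0.012918105504004147 (np.float64(-15.25), array([504.336 , 309.0736]), array([151.4449,  49.7645]))
 handle 38 [0.4494 0.3241 0.0548] 0.05526560156427991 (np.float64(-14.500000000000002), array([449.6376, 324.1267]), array([15.8793, 35.4048]))
 stone 14 [0.5454 0.298  0.0324] top [0.0305 0.0308 0.0308 0.0311 0.0313 0.032  0.032  0.0332 0.0344 0.0354
 0.0385 0.0391]
  ray [0.5461 0.2988 0.028 ]
 bed 190847 (np.float64(-45.0), array([nan, nan]), array([nan, nan]))
  return _methods._mean(a, axis=axis, dtype=dtype,
  ret = ret.dtype.type(ret / rcount)
Traceback (most recent call last):
IndexError: index -1 is out of bounds for axis 0 with size 0
```

```bash
cat > m.py <<'E'
from h import *
import pickle
np.set_printoptions(precision=4,suppress=True)
def comp(m,u,v):
    n,l=cv2.connectedComponents(m.astype(np.uint8));return l==l[v,u]
def rect(Y,q=1.5):
    if len(Y)<4: return None
    Y=Y[:,:2]*1000; best=None
    for a in np.radians(np.arange(-45,45,.25)):
        R=np.array([[np.cos(a),np.sin(a)],[-np.sin(a),np.cos(a)]]);Z=Y@R.T
        lo,hi=np.percentile(Z,q,0),np.percentile(Z,100-q,0);A=np.prod(hi-lo)
        if best is None or A<best[0]:best=(A,round(np.degrees(a),2),R.T@((lo+hi)/2),hi-lo)
    return best[1:]
E
python3 - <<'E'
from m import *
cs=pickle.load(open('c0.pkl','rb'))
for n,cu,bu,hs,gb in(('top',(186,207),(268,198),(276,164),(250,275,145,165)),('side',(222,163),(270,237),(305,186),(295,318,150,180))):
    c=cs[n];P=cloud(c);z=P[...,2];hsv=cv2.cvtColor(c['img'],cv2.COLOR_BGR2HSV)
    m=comp((z>.006)&(z<.075),*cu); print(n,'carrier',m.sum(),rect(P[m]))
    h=m&(z>.046);print(' handle',h.sum(),P[h].mean(0),np.median(z[h]),rect(P[h],0))
    b=m&(hsv[...,0]>95)&(hsv[...,0]<125)&(hsv[...,1]>90);print(' stone',b.sum(),P[b].mean(0),'top',np.sort(z[b])[-12:])
    v,u=np.nonzero(b);print('  ray',ray(c,u.mean(),v.mean(),.028))
    win=(P[...,0]>.46)&(P[...,0]<.70)&(abs(P[...,1]+.05)<.1)
    bd=comp(win&(z>.012)&(z<.045),*bu);print(' bed',bd.sum(),rect(P[bd],.3)); t=bd&(hsv[...,2]>120);print('  top',t.sum(),np.median(z[t]),rect(P[t],.3))
    hb=np.zeros_like(m);hb[hs[1]-12:hs[1]+12,hs[0]-12:hs[0]+12]=1
    hb&=(z>.20)&(z<.235)&(hsv[...,1]<60)&(hsv[...,2]>140)
    print(' hub',hb.sum(),np.median(P[hb],0),rect(P[hb],0)); v,u=np.nonzero(hb);print('  hubpx',u.mean(),v.mean())
    g=np.zeros_like(m);g[gb[2]:gb[3],gb[0]:gb[1]]=1;g&=hsv[...,2]<50
    Y=P[g];Y=Y[Y[:,2]>.2];print(' grip',len(Y),Y.mean(0),Y.min(0),Y.max(0))
    k=np.zeros_like(m);k[150:225,240:325]=1;gg=k&(hsv[...,0]>10)&(hsv[...,0]<28)&(hsv[...,1]>100)&(z>.16)&(z<.19);print(' nut',gg.sum(),rect(P[gg],0))
    hd=k&(abs(z-.161)<.006);print(' headtop',hd.sum(),rect(P[hd],.3))
E
```

```text
top carrier 445 (np.float64(-15.75), array([504.4916, 309.3034]), array([150.0531,  49.9577]))
 handle 38 [0.4494 0.3241 0.0548] 0.05526560156427991 (np.float64(-14.5), array([449.6376, 324.1267]), array([15.8793, 35.4048]))
 stone 14 [0.5454 0.298  0.0324] top [0.0305 0.0308 0.0308 0.0311 0.0313 0.032  0.032  0.0332 0.0344 0.0354
 0.0385 0.0391]
  ray [0.5461 0.2988 0.028 ]
 bed 1018 (np.float64(-9.75), array([586.6264, -24.1321]), array([189.9048, 155.8771]))
  top 584 0.03146490178876425 (np.float64(-11.0), array([586.803 , -41.8838]), array([185.2961,  99.9975]))
 hub 56 [ 0.6299 -0.0503  0.2198] (np.float64(13.0), array([628.099 , -50.1995]), array([27.7926, 32.4974]))
  hubpx 275.2142857142857 163.39285714285714
 grip 8 [0.6481 0.0006 0.2629] [ 0.6438 -0.0014  0.2562] [0.6532 0.0024 0.2665]
 nut 21 (np.float64(-23.5), array([616.6843, -49.5497]), array([13.864, 32.865]))
 headtop 258 (np.float64(-10.25), array([633.0062, -18.4641]), array([ 53.61  , 125.6931]))
side carrier 519 (np.float64(-15.5), array([504.0117, 307.9225]), array([147.3313,  51.2502]))
 handle 37 [0.4494 0.32
[... 174 characters left out ...]
0.031  0.0312 0.0314 0.0315 0.0317 0.0319
 0.0331 0.0346]
  ray [0.5468 0.2951 0.028 ]
 bed 2119 (np.float64(-11.25), array([588.8973, -28.3039]), array([193.2645, 152.8911]))
  top 1279 0.029420345997466738 (np.float64(-11.0), array([589.6102, -26.8519]), array([192.9514, 143.5342]))
 hub 95 [ 0.6304 -0.0512  0.2185] (np.float64(-2.25), array([628.3467, -40.5564]), array([28.3078, 62.0218]))
  hubpx 304.3157894736842 184.94736842105263
 grip 98 [ 0.6522 -0.0071  0.2489] [ 0.643  -0.015   0.2196] [0.6626 0.0031 0.2696]
 nut 100 (np.float64(-21.5), array([626.5718, -58.035 ]), array([36.2929, 35.0529]))
 headtop 327 (np.float64(-9.75), array([633.0963, -20.5122]), array([ 53.1449, 127.1692]))
```

Request:
send_rows --pt "0.578 0.698 0 0 0 0.667" --pt "0.578 0.698 0 0 0 0.667" --pt "0.578 0.698 0 0 0 0.667" --pt "0.578 0.698 0 0 0 0.667" --pt "0.578 0.698 0 0 0 0.667" --pt "0.578 0.698 0 0 0 0.667" --pt "0.578 0.698 0 0 0 0.667" --pt "0.578 0.698 0 0 0 0.667" --pt "0.578 0.698 0 0 0 0.667" --pt "0.578 0.698 0 0 0 0.667" --pt "0.578 0.698 0 0 0 0.667" --pt "0.578 0.698 0 0 0 0.667" --pt "0.578 0.698 0 0 0 0.667" --pt "0.578 0.698 0 0 0 0.667" --pt "0.578 0.698 0 0 0 0.667" --pt "0.578 0.698 0 0 0 0.667" --pt "0.578 0.698 0 0 0 0.667" --pt "0.578 0.698 0 0 0 0.667" --pt "0.578 0.698 0 0 0 0.667" --pt "0.578 0.698 0 0 0 0.667" --hand -1

```text
time: 2.1
tcp_pos: [0.4514, -0.2791, 0.2186]
ee_rot: [2.383, 2.047, -0.0]
ft_force: [-0.2, -0.2, -0.4]
grip_width: 0.0931
gripper_force: 0.0
```

Request:
send_rows --pt "0 0.76 0 0 0 0.667" --pt "0 0.76 0 0 0 0.667" --pt "0 0.76 0 0 0 0.667" --pt "0 0.76 0 0 0 0.667" --pt "0 0.76 0 0 0 0.667" --pt "0 0.76 0 0 0 0.667" --pt "0 0.76 0 0 0 0.667" --pt "0 0.76 0 0 0 0.667" --pt "0 0.76 0 0 0 0.667" --pt "0 0.76 0 0 0 0.667" --pt "0 0.76 0 0 0 0.667" --pt "0 0.76 0 0 0 0.667" --pt "0 0.76 0 0 0 0.667" --pt "0 0.76 0 0 0 0.667" --pt "0 0.76 0 0 0 0.667" --pt "0 0.76 0 0 0 0.667" --pt "0 0.76 0 0 0 0.667" --pt "0 0.76 0 0 0 0.667" --pt "0 0.76 0 0 0 0.667" --pt "0 0.76 0 0 0 0.667"

```text
time: 4.1
tcp_pos: [0.4502, 0.101, 0.2187]
ee_rot: [0.865, 3.02, 0.0]
ft_force: [0.1, -0.5, -0.4]
grip_width: 0.0929
gripper_force: 0.0
```

Request:
send_rows --pt "0 0.9 0 0 0 0.333" --pt "0 0.9 0 0 0 0.333" --pt "0 0.9 0 0 0 0.333" --pt "0 0.9 0 0 0 0.333" --pt "0 0.9 0 0 0 0.333" --pt "0 0.9 0 0 0 0.333" --pt "0 0.9 0 0 0 0.333" --pt "0 0.9 0 0 0 0.333" --pt "0 0.9 0 0 0 0.333" --pt "0 0.9 0 0 0 0.333" --pt "0 0 0 0 0 0"

```text
time: 5.2
tcp_pos: [0.4486, 0.3286, 0.2187]
ee_rot: [-0.415, -3.113, -0.005]
ft_force: [-0.2, 0.7, -0.0]
grip_width: 0.0928
gripper_force: 0.0
```

Run:
```python
from m import *
c=cam('wrist');pickle.dump(c,open('w1.pkl','wb'));cv2.imwrite('pics/w1.png',c['img'])
P=cloud(c);z=P[...,2];hsv=cv2.cvtColor(c['img'],cv2.COLOR_BGR2HSV)
win=(abs(P[...,0]-.5)<.13)&(abs(P[...,1]-.31)<.09)
m=win&(z>.006)&(z<.07);print('carrier',m.sum(),rect(P[m],.5),'table',np.median(z[win&(z<.005)]),'plate',np.median(z[m&(z<.017)]))
h=m&(z>.046);print('handle',h.sum(),np.median(z[h]),rect(P[h],.5))
b=m&(hsv[...,0]>95)&(hsv[...,0]<125)&(hsv[...,1]>90);v,u=np.nonzero(b)
print('stone',b.sum(),u.mean(),v.mean(),P[b].mean(0),'z pct',np.percentile(z[b],[50,80,90,95,98,100]))
print('ray',ray(c,u.mean(),v.mean(),.028))
(cu,cv_),r=cv2.minEnclosingCircle(np.stack([u,v],1).astype(np.float32));print(cu,cv_,r,z[int(cv_)-4:int(cv_)+5,int(cu)-4:int(cu)+5].mean())
```

```text
carrier 3153 (np.float64(-16.0), array([504.3767, 309.9223]), array([151.4537,  47.9075])) table 0.00048287316832074627 plate 0.012462594981896575
handle 346 0.054002145185919725 (np.float64(-15.5), array([449.9958, 325.1942]), array([15.2954, 33.3971]))
stone 210 253.73809523809524 237.53809523809525 [0.5448 0.2985 0.0297] z pct [0.0298 0.0311 0.0317 0.0321 0.0327 0.0341]
ray [0.5456 0.2983 0.028 ]
253.875 237.5 8.262401580810547 0.03084514330878459
```

View pics/w1.png

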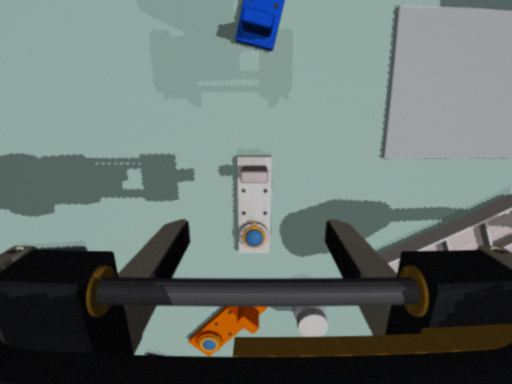

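The wrist view shows the aluminium carrier upright at (254,205), with its handle at (254,173) and the stone at (254,238). The fingers line up with it, so I'll descend.

Request:
send_rows --pt "0.05 -0.1 -0.8 0 0 0" --pt "0 0 -0.8 0 0 0" --pt "0 0 -0.8 0 0 0" --pt "0 0 -0.8 0 0 0" --pt "0 0 -0.8 0 0 0" --pt "0 0 -0.8 0 0 0" --pt "0 0 -0.8 0 0 0" --pt "0 0 -0.8 0 0 0" --pt "0 0 -0.8 0 0 0" --pt "0 0 0 0 0 0" --pt "0 0 0 0 0 0"

```text
time: 6.35
tcp_pos: [0.4518, 0.3211, 0.0388]
ee_rot: [-0.427, -3.112, 0.001]
ft_force: [0.3, -0.1, 1.0]
grip_width: 0.0929
gripper_force: 0.0
```

Request:
send_rows --pt "-0.04 0.08 -0.4 0 0 0" --pt "-0.02 0.06 -0.42 0 0 0" --pt "0 0 0 0 0 0" --pt "0 0 0 0 0 0"

```text
time: 6.75
tcp_pos: [0.4499, 0.3254, 0.0179]
ee_rot: [-0.425, -3.112, 0.001]
ft_force: [-0.5, -1.2, -0.6]
grip_width: 0.0932
gripper_force: 0.0
```

Request:
send_rows --pt "0 0 0 0 0 0" --pt "0 0 0 0 0 0" --pt "0 0 0 0 0 0" --pt "0 0 0 0 0 0" --pt "0 0 0 0 0 0" --pt "0 0 0 0 0 0" --pt "0 0 0 0 0 0" --pt "0 0 0 0 0 0" --hand 1 --grip_force 60

```text
time: 7.55
tcp_pos: [0.4499, 0.3251, 0.0181]
ee_rot: [-0.426, -3.112, 0.001]
ft_force: [0.3, -0.4, 0.6]
grip_width: 0.0355
gripper_force: 60.0
```

Request:
send_rows --pt "0 0 0.2 0 0 0" --pt "0 0 0.3 0 0 0" --pt "0 0 0.4 0 0 0" --pt "0 0 0.4 0 0 0" --pt "0 0 0.4 0 0 0" --pt "0 0 0.4 0 0 0" --pt "0 0 0.2 0 0 0" --pt "0 0 0 0 0 0" --pt "0 0 0 0 0 0"

```text
time: 8.45
tcp_pos: [0.45, 0.3251, 0.0755]
ee_rot: [-0.426, -3.112, 0.001]
ft_force: [-0.4, -0.1, -5.6]
grip_width: 0.0356
gripper_force: 60.0
```

```bash
cat > tilt.py <<'E'
from m import *
def tilt(n='side',c=None):
    c=c or cam(n);P=cloud(c);z=P[...,2];s=bot.get_state();p=s['tcp_pos'];a=2*np.arctan2(s['ee_rot'][1],s['ee_rot'][0])-np.pi/2
    d=np.array([np.sin(a),-np.cos(a)]); d*=np.sign(d[0]); e=np.array([-d[1],d[0]])
    q=P[...,:2]-p[:2];X=q@d;Y=q@e
    m=(abs(Y)<.022)&(X>.012)&(X<.072)&(abs(z-p[2]+.005)<.03)
    pl=m&(np.abs(z-np.nanmedian(z[m]))<.008)
    k=np.polyfit(X[pl],z[pl],1);print(n,'N',pl.sum(),'slope deg',np.degrees(np.arctan(k[0])),'plate top z at handle',k[1],'tcp',p,'toolyaw',np.degrees(a)%360)
    return c,P
if __name__=='__main__':
    tilt('wrist');c,P=tilt('side');cv2.imwrite('pics/lift.png',cv2.resize(c['img'][110:210,150:320],None,fx=4,fy=4))
    print(bot.get_state()['ft_force'],bot.get_state()['torque'])
E
python3 tilt.py
```

```text
wrist N 707 slope deg 0.04332893301430767 plate top z at handle 0.0698969196267544 tcp [0.4499 0.325  0.0753] toolyaw 74.41431021904066
side N 156 slope deg 0.5463964541822034 plate top z at handle 0.06730569495507349 tcp [0.4498 0.325  0.0752] toolyaw 74.41861417445784
[ 0.013  -0.475  -4.9236] [ 0.0572  0.0867 -0.0109]
```

View pics/lift.png

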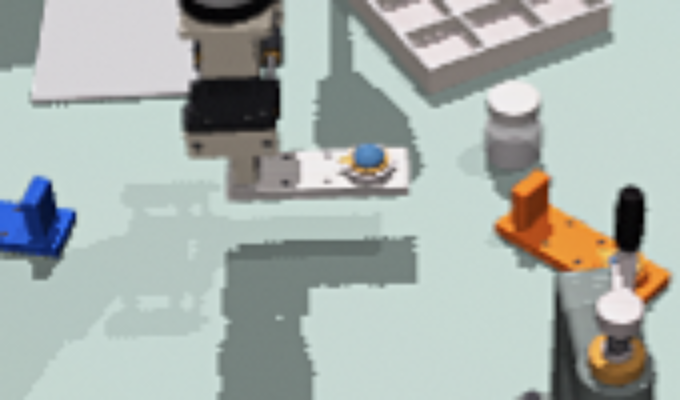

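The lift picture shows the carrier level in the gripper at (320,170), with a slope under 0.6° and no slip. I'll carry it to in front of the press.

Request:
send_rows --pt "-0.023 -0.4 0 0 0 0.055" --pt "-0.023 -0.81 0 0 0 0.055" --pt "-0.023 -0.81 0 0 0 0.055" --pt "-0.023 -0.81 0 0 0 0.055" --pt "-0.023 -0.81 0 0 0 0.055" --pt "-0.023 -0.81 0 0 0 0.055" --pt "-0.023 -0.81 0 0 0 0.055" --pt "-0.023 -0.81 0 0 0 0.055" --pt "-0.023 -0.81 0 0 0 0.055" --pt "-0.023 -0.81 0 0 0 0.055" --pt "-0.023 -0.81 0 0 0 0.055" --pt "-0.023 -0.81 0 0 0 0.055" --pt "-0.023 -0.81 0 0 0 0.055" --pt "-0.023 -0.81 0 0 0 0.055" --pt "-0.023 -0.81 0 0 0 0.055" --pt "-0.023 -0.81 0 0 0 0.055" --pt "-0.023 -0.81 0 0 0 0.055" --pt "-0.023 -0.4 0 0 0 0.055" --pt "0 0 0 0 0 0" --pt "0 0 0 0 0 0"

```text
time: 10.55
tcp_pos: [0.4398, -0.0179, 0.0758]
ee_rot: [0.29, 3.128, 0.002]
ft_force: [0.4, 0.6, -5.1]
grip_width: 0.0355
gripper_force: 60.0
```

Run:
```python
from tilt import *
c,P=tilt('wrist');w=c['img']
s=cam('side');pickle.dump((c,s),open('w2.pkl','wb'))
a=cv2.resize(s['img'][140:270,190:340],(450,390),interpolation=cv2.INTER_CUBIC)
b=cv2.resize(w,(350,262)); o=np.zeros((390,800,3),np.uint8);o[:,:450]=a;o[:262,450:]=b;cv2.imwrite('pics/c2.png',o)
# casting left of/under: bed points from side
P=cloud(s);z=P[...,2]
for lab,az in(('bedtop',(.026,.034)),('guides',(.036,.044))):
  pass
win=(P[...,0]>.46)&(P[...,0]<.7)&(abs(P[...,1]+.05)<.09)&(z>.02)&(z<.045)
np.save('bed.npy',P[win])
o=np.array([.627,-.055]);x=np.array([.983,-.182]);y=np.array([.182,.983])
q=P[win][:,:2]-o;X=q@x;Y=q@y;Z=P[win][:,2]
for lo in range(-140,60,15):
    k=(X*1e3>lo)&(X*1e3<lo+15)&(Z>.024)
    if k.sum():print(lo,k.sum(),'y range',np.percentile(Y[k]*1e3,[1,99]))
for lo in range(-60,60,10):
    k=(Y*1e3>lo)&(Y*1e3<lo+10)&(Z>.024)
    if k.sum():print('Y',lo,k.sum(),'x range',np.percentile(X[k]*1e3,[1,99]))
```

```text
wrist N 724 slope deg 0.15567417311292062 plate top z at handle 0.07014737989109418 tcp [ 0.4399 -0.0173  0.0758] toolyaw 79.46379981190312
-140 59 y range [-55.1457  -0.094 ]
-125 73 y range [-47.8093   1.9106]
-110 68 y range [-46.6389   0.2078]
-95 72 y range [-44.7922   1.4788]
-80 73 y range [-48.2233   1.6589]
-65 79 y range [-50.4988  37.0182]
-50 135 y range [-48.0928  84.622 ]
-35 147 y range [-46.6333  83.9177]
-20 136 y range [-45.6607  57.4303]
-5 96 y range [-46.4287  24.5252]
10 98 y range [-46.5686  26.6889]
25 128 y range [-47.8639  40.3799]
40 39 y range [-48.0943  72.3835]
Y -60 15 x range [-137.1886   23.2673]
Y -50 158 x range [-135.3424   41.2945]
Y -40 236 x range [-129.7986   43.4286]
Y -30 101 x range [-133.9043   43.7927]
Y -20 168 x range [-133.2552   46.4345]
Y -10 157 x range [-133.2327   35.1321]
Y 0 101 x range [-122.2863   43.1528]
Y 10 85 x range [-51.1842  41.9137]
Y 20 87 x range [-49.7275  36.3937]
Y 30 43 x range [-52.0092  44.3718]
Y 40 16 x range [-46.0372  45.3486]
Y 50 18 x range [-43.2379 -11.301 ]
```

View pics/c2.png

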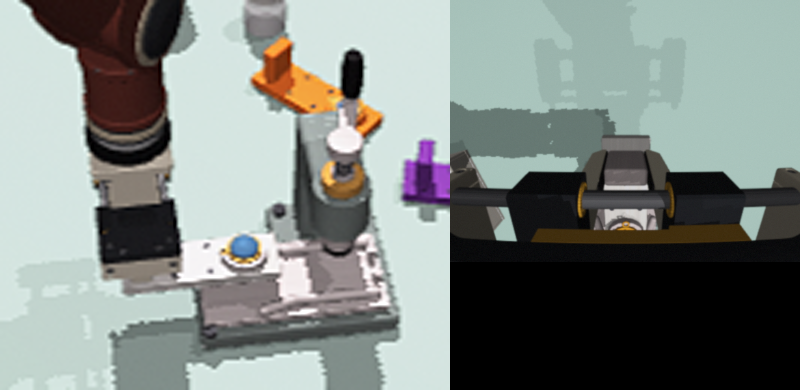

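The picture shows the carrier level in front of the bed, stone at (243,247), with the guides' mouth ahead. The bed edges in the press frame come out at y = -46.5 and x = -134 to +43, which fit my axis estimate to about 2 mm. I'll back off 8 mm, centre and lower.

Request:
send_rows --pt "-0.16 -0.04 0 0 0 0" --pt "-0.16 -0.04 0 0 0 0" --pt "0 0 -0.3 0 0 0" --pt "0 0 -0.3 0 0 0" --pt "0 0 -0.25 0 0 0" --pt "0 0 -0.15 0 0 0" --pt "0 0 0 0 0 0" --pt "0 0 0 0 0 0"

```text
time: 11.45
tcp_pos: [0.4319, -0.0205, 0.0505]
ee_rot: [-0.291, -3.128, -0.0]
ft_force: [0.7, 0.4, -4.2]
grip_width: 0.0359
gripper_force: 60.0
```

Request:
send_rows --pt "0.2 0.02 0 0 0 0" --pt "0.2 -0.037 0 0 0 0" --pt "0.2 -0.037 0 0 0 0" --pt "0.2 -0.037 0 0 0 0" --pt "0.2 -0.037 0 0 0 0" --pt "0.2 -0.037 0 0 0 0" --pt "0.2 -0.037 0 0 0 0" --pt "0.2 -0.037 0 0 0 0" --pt "0 0 0 0 0 0"

```text
time: 12.35
tcp_pos: [0.4728, -0.0267, 0.0506]
ee_rot: [0.292, 3.127, 0.001]
ft_force: [0.0, 0.7, -5.4]
grip_width: 0.0356
gripper_force: 60.0
```

Request:
send_rows --pt "0.2 -0.037 0 0 0 0" --pt "0.2 -0.037 0 0 0 0" --pt "0.2 -0.037 0 0 0 0" --pt "0.2 -0.037 0 0 0 0" --pt "0.2 -0.037 0 0 0 0" --pt "0.2 -0.037 0 0 0 0" --pt "0.2 -0.037 0 0 0 0" --pt "0.2 -0.037 0 0 0 0" --pt "0.2 -0.037 0 0 0 0" --pt "0 0 0 0 0 0"

```text
time: 13.35
tcp_pos: [0.5177, -0.0351, 0.0507]
ee_rot: [0.292, 3.127, 0.0]
ft_force: [0.2, -0.9, -5.0]
grip_width: 0.0357
gripper_force: 60.0
```

Request:
send_rows --pt "0.1 -0.018 0 0 0 0" --pt "0.1 -0.018 -0.02 0 0 0" --pt "0.1 -0.018 0 0 0 0" --pt "0.05 -0.009 0 0 0 0" --pt "0 0 0 0 0 0"

```text
time: 13.85
tcp_pos: [0.5257, -0.0366, 0.0502]
ee_rot: [0.291, 3.128, -0.0]
ft_force: [-0.5, 0.6, -5.2]
grip_width: 0.0355
gripper_force: 60.0
```

Request:
send_rows --pt "0.06 -0.011 0 0 0 0" --pt "0.06 -0.011 0 0 0 0" --pt "0 0 0 0 0 0"

```text
time: 14.15
tcp_pos: [0.5285, -0.0371, 0.0501]
ee_rot: [-0.291, -3.128, 0.0]
ft_force: [0.4, -0.6, -4.4]
grip_width: 0.0359
gripper_force: 60.0
```

Request:
send_rows --pt "0.06 -0.011 0 0 0 0" --pt "0 0 0 0 0 0"

```text
time: 14.35
tcp_pos: [0.5286, -0.0371, 0.0499]
ee_rot: [-0.29, -3.125, 0.001]
ft_force: [-2.8, 0.6, -2.9]
grip_width: 0.0358
gripper_force: 60.0
```

Request:
send_rows --pt "0.06 -0.011 0 0 0 0" --pt "0 0 0 0 0 0"

```text
time: 14.55
tcp_pos: [0.5287, -0.0371, 0.0498]
ee_rot: [-0.29, -3.123, 0.001]
ft_force: [-6.3, 2.1, -1.7]
grip_width: 0.0357
gripper_force: 60.0
```

Request:
send_rows --pt "0 0 -0.03 0 0 0" --pt "0 0 -0.03 0 0 0" --pt "0 0 -0.02 0 0 0" --pt "0 0 0 0 0 0"

```text
time: 14.95
tcp_pos: [0.5286, -0.0371, 0.0484]
ee_rot: [-0.289, -3.123, 0.002]
ft_force: [-8.5, 0.6, 2.8]
grip_width: 0.0356
gripper_force: 60.0
```

Request:
send_rows --pt "0 0 0 0 0 0" --pt "0 0 0 0 0 0" --pt "0 0 0 0 0 0" --pt "0 0 0 0 0 0" --pt "0 0 0 0 0 0" --pt "0 0 0 0 0 0" --hand -1

```text
time: 15.55
tcp_pos: [0.5318, -0.0376, 0.0482]
ee_rot: [0.291, 3.128, 0.0]
ft_force: [0.0, 0.3, -0.6]
grip_width: 0.0792
gripper_force: 0.0
```

Run:
```python
from m import *
s=bot.get_state();print(s['time'],s['tcp_pos'],s['ft_force'],s['grip_width'])
c=cam('side');cv2.imwrite('pics/home.png',cv2.resize(c['img'][150:270,210:350],(700,600),interpolation=cv2.INTER_CUBIC))
```

```text
15.55 [ 0.5318 -0.0376  0.0482] [ 0.038   0.2599 -0.6475] 0.07918535257178509
```

View pics/home.png

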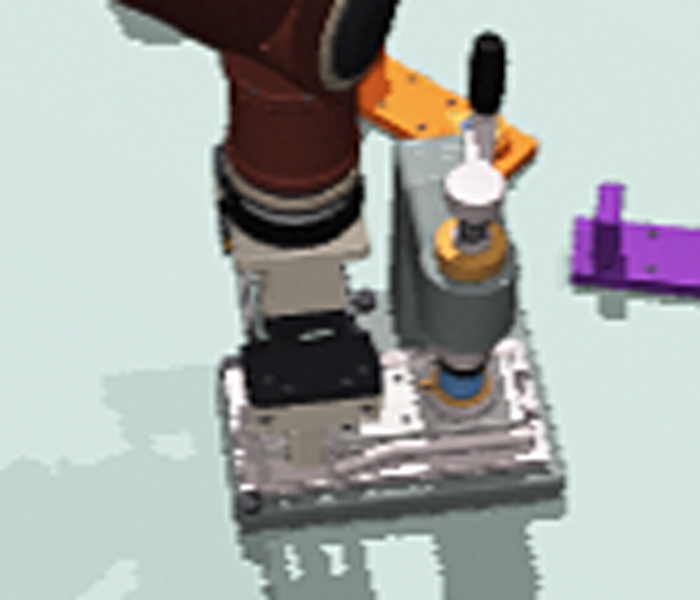

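The picture shows the carrier home between the guides, with the blue stone at (460,383) under the foot and the grip at (487,75). I'll retreat straight up, then go over the grip.

Request:
send_rows --pt "-0.12 0.02 0 0 0 0" --pt "0 0 0.5 0 0 0" --pt "0 0 1 0 0 0" --pt "0 0 1 0 0 0" --pt "0 0 1 0 0 0" --pt "0 0 1 0 0 0" --pt "0 0 1 0 0 0" --pt "0 0 1 0 0 0" --pt "0 0 1 0 0 0" --pt "0 0 1 0 0 0" --pt "0 0 1 0 0 0" --pt "0 0 0.7 0 0 0" --pt "0 0 0 0 0 0"

```text
time: 16.9
tcp_pos: [0.5295, -0.0361, 0.3063]
ee_rot: [0.289, 3.122, 0.001]
ft_force: [-0.2, 0.1, 0.6]
grip_width: 0.0929
gripper_force: 0.0
```

Run:
```python
from m import *
s=bot.get_state();print(s['tcp_pos'],s['ft_force'])
for n in('side','wrist','top'):
    c=cam(n);P=cloud(c);z=P[...,2];hsv=cv2.cvtColor(c['img'],cv2.COLOR_BGR2HSV)
    g=(hsv[...,2]<60)&(z>.21)&(z<.28)&(np.hypot(P[...,0]-.652,P[...,1]+.002)<.025)
    Y=P[g]
    if len(Y)>3:print(n,'grip',len(Y),Y.mean(0),Y.min(0),Y.max(0))
    w=(abs(z-.2185)<.008)&(np.hypot(P[...,0]-.627,P[...,1]+.0553)<.03)&(hsv[...,2]>120);Y=P[w]
    if len(Y)>3:print(n,'hub',len(Y),Y.mean(0),np.median(Y,0))
    m=(np.hypot(P[...,0]-.627,P[...,1]+.0553)<.025)&(hsv[...,0]>95)&(hsv[...,0]<125)&(hsv[...,1]>90)&(z<.08)
    if m.sum():print('stone',m.sum(),P[m].mean(0),P[m].max(0))
    p=(np.hypot(P[...,0]-.56,P[...,1]+.043)<.02)&(z<.06);print('plate',np.nanmedian(z[p]))
```

```text
[ 0.5295 -0.0361  0.3063] [-0.2193  0.0864  0.584 ]
side grip 98 [ 0.6523 -0.007   0.2488] [ 0.644  -0.0128  0.2194] [0.6631 0.0037 0.2706]
side hub 92 [ 0.6286 -0.0522  0.218 ] [ 0.63   -0.0533  0.2181]
stone 36 [ 0.6256 -0.0622  0.0592] [ 0.6401 -0.0498  0.0767]
plate 0.04130322536116932
wrist grip 441 [ 0.649  -0.0024  0.2618] [ 0.6362 -0.0207  0.2104] [0.6602 0.0076 0.2696]
wrist hub 229 [ 0.62   -0.0525  0.2197] [ 0.6199 -0.0524  0.22  ]
stone 47 [ 0.6167 -0.0542  0.063 ] [ 0.6244 -0.0439  0.0798]
plate 0.042429801041362784
top grip 5 [0.6506 0.0004 0.2722] [ 0.6475 -0.0011  0.2697] [0.6546 0.0025 0.2737]
plate 0.04459530051387045
```

Request:
send_rows --pt "0.81 0.235 0 0 0 0" --pt "0.81 0.235 0 0 0 0" --pt "0.81 0.235 0 0 0 0" --pt "0.81 0.235 0 0 0 0" --pt "0.81 0.235 0 0 0 0" --pt "0.81 0.235 0 0 0 0" --pt "0 0 0 0 0 0" --pt "0 0 0 0 0 0" --pt "0 0 0 0 0 0"

```text
time: 17.95
tcp_pos: [0.649, -0.0023, 0.3026]
ee_rot: [-0.291, -3.127, 0.001]
ft_force: [-1.2, -0.1, 0.5]
grip_width: 0.0932
gripper_force: 0.0
```

Request:
send_rows --pt "0 0 -0.6 0 0 0" --pt "0 0 -0.8 0 0 0" --pt "0 0 -0.8 0 0 0" --pt "0 0 -0.7 0 0 0" --pt "0 0 -0.2 0 0 0" --pt "0 0 0 0 0 0" --pt "0 0 0 0 0 0"

```text
time: 18.65
tcp_pos: [0.6503, -0.0019, 0.2268]
ee_rot: [0.291, 3.126, 0.0]
ft_force: [-0.3, 0.3, 0.3]
grip_width: 0.093
gripper_force: 0.0
```

Request:
send_rows --pt "0.04 0.03 0 0 0 0" --pt "0 0 0 0 0 0" --pt "0 0 0 0 0 0" --pt "0 0 0 0 0 0" --pt "0 0 0 0 0 0" --pt "0 0 0 0 0 0" --pt "0 0 0 0 0 0" --pt "0 0 0 0 0 0" --pt "0 0 0 0 0 0" --hand 1 --grip_force 40

```text
time: 19.55
tcp_pos: [0.651, -0.0011, 0.2256]
ee_rot: [-0.291, -3.128, 0.0]
ft_force: [0.5, 0.2, 0.0]
grip_width: 0.0255
gripper_force: 0.0
```

```bash
cat > f.py <<'E'
from h import *
import sys
np.set_printoptions(precision=3,suppress=True)
C=np.array([.627,-.0553]);n=int(sys.argv[1]) if len(sys.argv)>1 else 0
s=bot.get_state();p=s['tcp_pos'];q=p[:2]-C;th=np.arctan2(q[1],q[0]);f=s['ft_force'][:2]
t=np.array([np.sin(th),-np.cos(th)]) # clockwise
print('t',s['time'],'p',p,'r mm',1e3*np.hypot(*q),'th',np.degrees(th),'Ftan(resist)',-f@t,'Frad',f@q/np.hypot(*q),'f',s['ft_force'],'gw',s['grip_width'])
E
python3 f.py
```

```text
t 19.55 p [ 0.651 -0.001  0.226] r mm 59.26961660475038 th 66.14637643030795 Ftan(resist) -0.38386713720742993 Frad 0.35507379014569523 f [0.495 0.17  0.014] gw 0.025462652781428754
```

```bash
cat > rows.py <<'E'
import numpy as np,sys
t0,st,n=map(float,sys.argv[1:4])
a=np.radians(t0-st*np.arange(int(n)+1));p=60*np.stack([np.cos(a),np.sin(a)],1)
c=np.round(np.cumsum(np.diff(p,axis=0)/25,0),2)
d=np.diff(np.vstack([[0,0],c]),axis=0)
print('['+', '.join(f'[{x:.2f}, {y:.2f}, {-st/360*10/25:.3f}, 0, 0, 0]' for x,y in d)+']')
E
python3 rows.py 66 6 2; for k in 54 -6 -66 ; do python3 rows.py $k 7.5 8;done; for k in -126; do python3 rows.py $k 6 10;done
```

```text
[[0.22, -0.11, -0.007, 0, 0, 0], [0.21, -0.14, -0.007, 0, 0, 0]]
[[0.24, -0.20, -0.008, 0, 0, 0], [0.21, -0.23, -0.008, 0, 0, 0], [0.19, -0.26, -0.008, 0, 0, 0], [0.14, -0.28, -0.008, 0, 0, 0], [0.11, -0.29, -0.008, 0, 0, 0], [0.07, -0.31, -0.008, 0, 0, 0], [0.03, -0.31, -0.008, 0, 0, 0], [-0.01, -0.31, -0.008, 0, 0, 0]]
[[-0.05, -0.31, -0.008, 0, 0, 0], [-0.10, -0.30, -0.008, 0, 0, 0], [-0.13, -0.28, -0.008, 0, 0, 0], [-0.17, -0.27, -0.008, 0, 0, 0], [-0.20, -0.24, -0.008, 0, 0, 0], [-0.23, -0.21, -0.008, 0, 0, 0], [-0.25, -0.19, -0.008, 0, 0, 0], [-0.28, -0.14, -0.008, 0, 0, 0]]
[[-0.29, -0.11, -0.008, 0, 0, 0], [-0.31, -0.07, -0.008, 0, 0, 0], [-0.31, -0.03, -0.008, 0, 0, 0], [-0.32, 0.02, -0.008, 0, 0, 0], [-0.31, 0.05, -0.008, 0, 0, 0], [-0.30, 0.09, -0.008, 0, 0, 0], [-0.28, 0.13, -0.008, 0, 0, 0], [-0.27, 0.17, -0.008, 0, 0, 0]]
[[-0.20, 0.16, -0.007, 0, 0, 0], [-0.17, 0.18, -0.007, 0, 0, 0], [-0.16, 0.19, -0.007, 0, 0, 0], [-0.14, 0.21, -0.007, 0, 0, 0], [-0.11, 0.23, -0.007, 0, 0, 0], [-0.09, 0.23, -0.007, 0, 0, 0], [-0.07, 0.24, -0.007, 0, 0, 0], [-0.04, 0.25, -0.007, 0, 0, 0], [-0.01, 0.25, -0.007, 0, 0, 0], [0.01, 0.25, -0.007, 0, 0, 0]]
```

First I'll let the grip close fully, then make a short 12° trial turn.

Request:
send_rows --pt "0 0 0 0 0 0" --pt "0 0 0 0 0 0" --pt "0 0 0 0 0 0"

```text
time: 19.85
tcp_pos: [0.651, -0.0011, 0.2256]
ee_rot: [-0.291, -3.128, 0.0]
ft_force: [0.1, 0.7, 0.0]
grip_width: 0.0195
gripper_force: 40.0
```

Request:
send_rows --pt "0.22 -0.11 -0.007 0 0 0" --pt "0.21 -0.14 -0.007 0 0 0"

```text
time: 20.05
tcp_pos: [0.6576, -0.0048, 0.2254]
ee_rot: [-0.285, -3.119, -0.002]
ft_force: [-10.4, 2.9, 4.9]
grip_width: 0.0195
gripper_force: 40.0
```

```bash
python3 f.py
```

```text
t 20.05 p [ 0.658 -0.005  0.225] r mm 59.06137687922048 th 58.77908878043288 Ftan(resist) 10.374926999022659 Frad -2.907670688885142 f [-10.38    2.891   4.898] gw 0.019505611647586518
```

Turning works: about 10 N of resistance, as expected. I'll continue through the safe range, with contact not expected before about 250°.

Request:
send_rows --pt "0.24 -0.2 -0.008 0 0 0" --pt "0.21 -0.23 -0.008 0 0 0" --pt "0.19 -0.26 -0.008 0 0 0" --pt "0.14 -0.28 -0.008 0 0 0" --pt "0.11 -0.29 -0.008 0 0 0" --pt "0.07 -0.31 -0.008 0 0 0" --pt "0.03 -0.31 -0.008 0 0 0" --pt "-0.01 -0.31 -0.008 0 0 0"

```text
time: 20.85
tcp_pos: [0.6845, -0.0542, 0.2239]
ee_rot: [-0.279, -3.125, -0.017]
ft_force: [-2.5, 9.3, -0.8]
grip_width: 0.0196
gripper_force: 40.0
```

```bash
python3 f.py
```

```text
t 20.85 p [ 0.685 -0.054  0.224] r mm 57.53843683204671 th 1.0890342666637296 Ftan(resist) 9.30583415836016 Frad -2.3539846052700777 f [-2.53   9.259 -0.794] gw 0.019594834990451022
```

Request:
send_rows --pt "-0.05 -0.31 -0.008 0 0 0" --pt "-0.1 -0.3 -0.008 0 0 0" --pt "-0.13 -0.28 -0.008 0 0 0" --pt "-0.17 -0.27 -0.008 0 0 0" --pt "-0.2 -0.24 -0.008 0 0 0" --pt "-0.23 -0.21 -0.008 0 0 0" --pt "-0.25 -0.19 -0.008 0 0 0" --pt "-0.28 -0.14 -0.008 0 0 0"

```text
time: 21.65
tcp_pos: [0.6545, -0.1068, 0.2223]
ee_rot: [0.285, 3.12, 0.012]
ft_force: [7.4, 4.3, -5.1]
grip_width: 0.0191
gripper_force: 40.0
```

```bash
python3 f.py; python3 rows.py -126 4 4
```

```text
t 21.65 p [ 0.654 -0.107  0.222] r mm 58.41443314087526 th -61.917207656468946 Ftan(resist) 8.545712205799806 Frad -0.350291194463102 f [ 7.375  4.332 -5.108] gw 0.01905615552896896
[[-0.13, 0.10, -0.004, 0, 0, 0], [-0.13, 0.12, -0.004, 0, 0, 0], [-0.11, 0.12, -0.004, 0, 0, 0], [-0.11, 0.12, -0.004, 0, 0, 0]]
```

Request:
send_rows --pt "-0.29 -0.11 -0.008 0 0 0" --pt "-0.31 -0.07 -0.008 0 0 0" --pt "-0.31 -0.03 -0.008 0 0 0" --pt "-0.32 0.02 -0.008 0 0 0" --pt "-0.31 0.05 -0.008 0 0 0" --pt "-0.3 0.09 -0.008 0 0 0" --pt "-0.28 0.13 -0.008 0 0 0" --pt "-0.27 0.17 -0.008 0 0 0"

```text
time: 22.45
tcp_pos: [0.5952, -0.1073, 0.2205]
ee_rot: [0.294, 3.118, -0.003]
ft_force: [8.9, -4.1, -4.6]
grip_width: 0.0196
gripper_force: 40.0
```

```bash
python3 f.py; for k in -126 -146 -166 -186 -206 -226 -246 -266 -286; do echo $k;python3 rows.py $k 5 4;done
```

```text
t 22.45 p [ 0.595 -0.107  0.221] r mm 60.900346406020404 th -121.4353044322363 Ftan(resist) 9.745170922883187 Frad -1.1343102822724849 f [ 8.906 -4.115 -4.551] gw 0.019571555321245205
-126
[[-0.16, 0.13, -0.006, 0, 0, 0], [-0.16, 0.14, -0.006, 0, 0, 0], [-0.13, 0.16, -0.006, 0, 0, 0], [-0.13, 0.17, -0.006, 0, 0, 0]]
-146
[[-0.11, 0.18, -0.006, 0, 0, 0], [-0.09, 0.19, -0.006, 0, 0, 0], [-0.08, 0.19, -0.006, 0, 0, 0], [-0.06, 0.20, -0.006, 0, 0, 0]]
-166
[[-0.04, 0.21, -0.006, 0, 0, 0], [-0.03, 0.20, -0.006, 0, 0, 0], [0.00, 0.21, -0.006, 0, 0, 0], [0.01, 0.21, -0.006, 0, 0, 0]]
-186
[[0.03, 0.21, -0.006, 0, 0, 0], [0.05, 0.20, -0.006, 0, 0, 0], [0.07, 0.20, -0.006, 0, 0, 0], [0.08, 0.19, -0.006, 0, 0, 0]]
-206
[[0.10, 0.18, -0.006, 0, 0, 0], [0.12, 0.18, -0.006, 0, 0, 0], [0.13, 0.16, -0.006, 0, 0, 0], [0.14, 0.15, -0.006, 0, 0, 0]]
-226
[[0.16, 0.14, -0.006, 0, 0, 0], [0.17, 0.12, -0.006, 0, 0, 0], [0.17, 0.11, -0.006, 0, 0, 0], [0.19, 0.10, -0.006, 0, 0, 0]]
-246
[[0.19, 0.08, -0.006, 0, 0, 0], [0.21, 0.06, -0.006, 0, 0, 0], [0.20, 0.04, -0.006, 0, 0, 0], [0.21, 0.02, -0.006, 0, 0, 0]]
-266
[[0.21, 0.01, -0.006, 0, 0, 0], [0.21, -0.02, -0.006, 0, 0, 0], [0.21, -0.03, -0.006, 0, 0, 0], [0.20, -0.05, -0.006, 0, 0, 0]]
-286
[[0.20, -0.07, -0.006, 0, 0, 0], [0.19, -0.08, -0.006, 0, 0, 0], [0.18, -0.10, -0.006, 0, 0, 0], [0.18, -0.12, -0.006, 0, 0, 0]]
```

Request:
send_rows --pt "-0.16 0.13 -0.006 0 0 0" --pt "-0.16 0.14 -0.006 0 0 0" --pt "-0.13 0.16 -0.006 0 0 0" --pt "-0.13 0.17 -0.006 0 0 0"

```text
time: 22.85
tcp_pos: [0.5799, -0.095, 0.22]
ee_rot: [0.298, 3.12, -0.01]
ft_force: [5.4, -7.3, -2.2]
grip_width: 0.0196
gripper_force: 40.0
```

```bash
python3 f.py
```

```text
t 22.85 p [ 0.58  -0.095  0.22 ] r mm 61.59327087958133 th -139.91047243631797 Ftan(resist) 9.038877075470936 Frad 0.5638830912401478 f [ 5.389 -7.278 -2.229] gw 0.019618276999808937
```

Request:
send_rows --pt "-0.11 0.18 -0.006 0 0 0" --pt "-0.09 0.19 -0.006 0 0 0" --pt "-0.08 0.19 -0.006 0 0 0" --pt "-0.06 0.2 -0.006 0 0 0"

```text
time: 23.25
tcp_pos: [0.5692, -0.0779, 0.2194]
ee_rot: [0.301, 3.125, -0.017]
ft_force: [-0.0, -9.7, 3.6]
grip_width: 0.0193
gripper_force: 40.0
```

```bash
python3 f.py
```

```text
t 23.25 p [ 0.569 -0.078  0.219] r mm 62.096980676806915 th -158.6460006093929 Ftan(resist) 9.060159753542578 Frad 3.5703721008364613 f [-0.026 -9.738  3.55 ] gw 0.019273895372503062
```

Request:
send_rows --pt "-0.04 0.21 -0.006 0 0 0" --pt "-0.03 0.2 -0.006 0 0 0" --pt "0 0.21 -0.006 0 0 0" --pt "0.01 0.21 -0.006 0 0 0"

```text
time: 23.65
tcp_pos: [0.5646, -0.0567, 0.2188]
ee_rot: [-0.3, -3.122, 0.019]
ft_force: [-7.1, -9.1, 6.6]
grip_width: 0.0194
gripper_force: 40.0
```

```bash
python3 f.py
```

```text
t 23.65 p [ 0.565 -0.057  0.219] r mm 62.3699161921387 th -178.7002440117265 Ftan(resist) 8.985403989056515 Frad 7.280404721292938 f [-7.075 -9.148  6.632] gw 0.019373053861801406
```

```bash
sed -i 's/.627,-.0553/.6246,-.0549/; s/^print.*$/print(f"th {np.degrees(th):.1f} r {1e3*np.hypot(*q):.1f} Ftan {-f@t:.2f} Frad {f@q\/np.hypot(*q):.2f} Fz {s[\x27ft_force\x27][2]:.1f} tz {s[\x27torque\x27]} z {p[2]:.4f} gw {s[\x27grip_width\x27]:.4f}")/' f.py; python3 f.py
```

```text
th -178.3 r 60.0 Ftan 8.93 Frad 7.35 Fz 6.6 tz [-1.776  1.173 -0.096] z 0.2188 gw 0.0194
```

Request:
send_rows --pt "0 0.21 -0.006 0 0 0" --pt "0.03 0.2 -0.006 0 0 0" --pt "0.05 0.2 -0.006 0 0 0" --pt "0.07 0.19 -0.006 0 0 0"

```text
time: 24.05
tcp_pos: [0.5679, -0.0349, 0.2182]
ee_rot: [-0.297, -3.121, 0.016]
ft_force: [-6.8, -6.9, 7.1]
grip_width: 0.0194
gripper_force: 40.0
```

```bash
python3 f.py
```

```text
th 160.5 r 60.1 Ftan 8.77 Frad 4.09 Fz 7.1 tz [-1.318  1.207 -0.043] z 0.2182 gw 0.0194
```

Request:
send_rows --pt "0.1 0.18 -0.006 0 0 0" --pt "0.12 0.18 -0.006 0 0 0" --pt "0.13 0.16 -0.006 0 0 0" --pt "0.14 0.15 -0.006 0 0 0"

```text
time: 24.45
tcp_pos: [0.5791, -0.0157, 0.2176]
ee_rot: [-0.293, -3.119, 0.012]
ft_force: [-8.9, -4.7, 7.7]
grip_width: 0.0194
gripper_force: 40.0
```

```bash
python3 f.py
```

```text
th 139.2 r 60.0 Ftan 9.40 Frad 3.67 Fz 7.7 tz [-0.729  1.62  -0.02 ] z 0.2176 gw 0.0194
```

Request:
send_rows --pt "0.16 0.14 -0.006 0 0 0" --pt "0.17 0.12 -0.006 0 0 0" --pt "0.17 0.11 -0.006 0 0 0" --pt "0.19 0.1 -0.006 0 0 0"

```text
time: 24.85
tcp_pos: [0.5961, -0.002, 0.217]
ee_rot: [-0.29, -3.119, 0.007]
ft_force: [-9.5, -1.4, 7.0]
grip_width: 0.0193
gripper_force: 40.0
```

```bash
python3 f.py
```

```text
th 118.3 r 60.1 Ftan 9.04 Frad 3.31 Fz 7.0 tz [-0.267  1.648 -0.022] z 0.2170 gw 0.0193
```

Request:
send_rows --pt "0.19 0.08 -0.006 0 0 0" --pt "0.21 0.06 -0.006 0 0 0" --pt "0.2 0.04 -0.006 0 0 0" --pt "0.21 0.02 -0.006 0 0 0"

```text
time: 25.25
tcp_pos: [0.6163, 0.0045, 0.2165]
ee_rot: [-0.288, -3.119, 0.003]
ft_force: [-8.9, -0.9, 5.3]
grip_width: 0.0197
gripper_force: 40.0
```

```bash
python3 f.py
```

```text
th 97.9 r 60.0 Ftan 8.97 Frad 0.34 Fz 5.3 tz [0.085 1.662 0.011] z 0.2165 gw 0.0197
```

Request:
send_rows --pt "0.21 0.01 -0.006 0 0 0" --pt "0.21 -0.02 -0.006 0 0 0" --pt "0.21 -0.03 -0.006 0 0 0" --pt "0.2 -0.05 -0.006 0 0 0"

```text
time: 25.65
tcp_pos: [0.6372, 0.0038, 0.216]
ee_rot: [-0.286, -3.12, -0.001]
ft_force: [-8.6, 2.1, 4.6]
grip_width: 0.0194
gripper_force: 40.0
```

```bash
python3 f.py;for k in 54 39 24 9 -6 -21 -36 -51 -66 -81; do echo $k;python3 rows.py $k 5 3;done
```

```text
th 77.9 r 60.0 Ftan 8.80 Frad 0.23 Fz 4.6 tz [0.373 1.622 0.013] z 0.2160 gw 0.0194
54
[[0.16, -0.13, -0.006, 0, 0, 0], [0.16, -0.14, -0.006, 0, 0, 0], [0.13, -0.16, -0.006, 0, 0, 0]]
39
[[0.12, -0.17, -0.006, 0, 0, 0], [0.11, -0.18, -0.006, 0, 0, 0], [0.10, -0.18, -0.006, 0, 0, 0]]
24
[[0.08, -0.19, -0.006, 0, 0, 0], [0.06, -0.21, -0.006, 0, 0, 0], [0.04, -0.20, -0.006, 0, 0, 0]]
9
[[0.02, -0.21, -0.006, 0, 0, 0], [0.01, -0.21, -0.006, 0, 0, 0], [-0.01, -0.21, -0.006, 0, 0, 0]]
-6
[[-0.03, -0.21, -0.006, 0, 0, 0], [-0.05, -0.20, -0.006, 0, 0, 0], [-0.07, -0.20, -0.006, 0, 0, 0]]
-21
[[-0.08, -0.19, -0.006, 0, 0, 0], [-0.10, -0.19, -0.006, 0, 0, 0], [-0.12, -0.17, -0.006, 0, 0, 0]]
-36
[[-0.13, -0.16, -0.006, 0, 0, 0], [-0.14, -0.16, -0.006, 0, 0, 0], [-0.16, -0.13, -0.006, 0, 0, 0]]
-51
[[-0.17, -0.12, -0.006, 0, 0, 0], [-0.18, -0.11, -0.006, 0, 0, 0], [-0.18, -0.10, -0.006, 0, 0, 0]]
-66
[[-0.19, -0.08, -0.006, 0, 0, 0], [-0.21, -0.06, -0.006, 0, 0, 0], [-0.20, -0.04, -0.006, 0, 0, 0]]
-81
[[-0.21, -0.02, -0.006, 0, 0, 0], [-0.21, -0.01, -0.006, 0, 0, 0], [-0.21, 0.01, -0.006, 0, 0, 0]]
```

Request:
send_rows --pt "0.2 -0.07 -0.006 0 0 0" --pt "0.19 -0.08 -0.006 0 0 0" --pt "0.18 -0.1 -0.006 0 0 0" --pt "0.18 -0.12 -0.006 0 0 0"

```text
time: 26.05
tcp_pos: [0.656, -0.0038, 0.2155]
ee_rot: [-0.284, -3.12, -0.005]
ft_force: [-7.5, 4.2, 4.8]
grip_width: 0.0193
gripper_force: 40.0
```

```bash
python3 f.py
```

```text
th 58.4 r 60.0 Ftan 8.55 Frad -0.37 Fz 4.8 tz [ 0.749  1.505 -0.03 ] z 0.2155 gw 0.0193
```

Request:
send_rows --pt "0.16 -0.13 -0.006 0 0 0" --pt "0.16 -0.14 -0.006 0 0 0" --pt "0.13 -0.16 -0.006 0 0 0"

```text
time: 26.35
tcp_pos: [0.6677, -0.0132, 0.2151]
ee_rot: [-0.282, -3.121, -0.009]
ft_force: [-7.8, 5.6, 4.3]
grip_width: 0.0195
gripper_force: 40.0
```

```bash
python3 f.py
```

```text
th 44.1 r 59.9 Ftan 9.48 Frad -1.71 Fz 4.3 tz [1.153 1.336 0.033] z 0.2151 gw 0.0195
```

Request:
send_rows --pt "0.12 -0.17 -0.006 0 0 0" --pt "0.11 -0.18 -0.006 0 0 0" --pt "0.1 -0.18 -0.006 0 0 0"

```text
time: 26.65
tcp_pos: [0.6765, -0.0251, 0.2147]
ee_rot: [-0.281, -3.122, -0.013]
ft_force: [-5.7, 6.3, 3.5]
grip_width: 0.0196
gripper_force: 40.0
```

```bash
python3 f.py
```

```text
th 29.9 r 59.9 Ftan 8.30 Frad -1.85 Fz 3.5 tz [1.429 1.066 0.058] z 0.2147 gw 0.0196
```

Request:
send_rows --pt "0.08 -0.19 -0.006 0 0 0" --pt "0.06 -0.21 -0.006 0 0 0" --pt "0.04 -0.2 -0.006 0 0 0"

```text
time: 26.95
tcp_pos: [0.6823, -0.0389, 0.2143]
ee_rot: [-0.28, -3.125, -0.017]
ft_force: [-2.8, 8.2, 1.0]
grip_width: 0.0195
gripper_force: 40.0
```

```bash
python3 f.py
```

```text
th 15.5 r 59.9 Ftan 8.65 Frad -0.55 Fz 1.0 tz [1.725 0.351 0.018] z 0.2143 gw 0.0195
```

Request:
send_rows --pt "0.02 -0.21 -0.006 0 0 0" --pt "0.01 -0.21 -0.006 0 0 0" --pt "-0.01 -0.21 -0.006 0 0 0"

```text
time: 27.25
tcp_pos: [0.6844, -0.054, 0.2139]
ee_rot: [0.279, 3.129, 0.019]
ft_force: [1.4, 10.4, -0.7]
grip_width: 0.0197
gripper_force: 40.0
```

```bash
python3 f.py
```

```text
th 0.9 r 59.8 Ftan 10.37 Frad 1.53 Fz -0.7 tz [ 1.862 -0.31   0.012] z 0.2139 gw 0.0197
```

Request:
send_rows --pt "-0.03 -0.21 -0.006 0 0 0" --pt "-0.05 -0.2 -0.006 0 0 0"

```text
time: 27.45
tcp_pos: [0.6837, -0.0641, 0.2137]
ee_rot: [0.279, 3.126, 0.021]
ft_force: [3.6, 9.6, -2.0]
grip_width: 0.0197
gripper_force: 40.0
```

```bash
python3 f.py
```

```text
th -8.8 r 59.8 Ftan 10.07 Frad 2.12 Fz -2.0 tz [ 1.891 -0.934 -0.015] z 0.2137 gw 0.0197
```

Request:
send_rows --pt "-0.07 -0.2 -0.006 0 0 0" --pt "-0.08 -0.19 -0.006 0 0 0"

```text
time: 27.65
tcp_pos: [0.6813, -0.0739, 0.2135]
ee_rot: [0.279, 3.122, 0.022]
ft_force: [6.1, 10.3, -3.2]
grip_width: 0.0193
gripper_force: 40.0
```

```bash
python3 f.py
```

```text
th -18.5 r 59.8 Ftan 11.72 Frad 2.53 Fz -3.2 tz [ 1.847 -1.454  0.06 ] z 0.2135 gw 0.0193
```

```bash
cat >> f.py <<'E'
F=np.array([-s['torque'][1],s['torque'][0]])/.2;print('   Ftan by torque %.2f'%(-F@t), 'lag',s['dq'].round(3))
E
python3 f.py; for k in -26 -46 -66 -86;do python3 rows.py $k 5 4;done
```

```text
th -18.5 r 59.8 Ftan 11.72 Frad 2.53 Fz -3.2 tz [ 1.847 -1.454  0.06 ] z 0.2135 gw 0.0193
   Ftan by torque 11.06 lag [ 0.09  -0.016 -0.009  0.048 -0.    -0.032  0.055]
[[-0.10, -0.18, -0.006, 0, 0, 0], [-0.12, -0.18, -0.006, 0, 0, 0], [-0.13, -0.16, -0.006, 0, 0, 0], [-0.14, -0.15, -0.006, 0, 0, 0]]
[[-0.16, -0.14, -0.006, 0, 0, 0], [-0.17, -0.12, -0.006, 0, 0, 0], [-0.17, -0.11, -0.006, 0, 0, 0], [-0.19, -0.10, -0.006, 0, 0, 0]]
[[-0.19, -0.08, -0.006, 0, 0, 0], [-0.21, -0.06, -0.006, 0, 0, 0], [-0.20, -0.04, -0.006, 0, 0, 0], [-0.21, -0.02, -0.006, 0, 0, 0]]
[[-0.21, -0.01, -0.006, 0, 0, 0], [-0.21, 0.02, -0.006, 0, 0, 0], [-0.21, 0.03, -0.006, 0, 0, 0], [-0.20, 0.05, -0.006, 0, 0, 0]]
```

Request:
send_rows --pt "-0.1 -0.19 -0.006 0 0 0" --pt "-0.12 -0.17 -0.006 0 0 0"

```text
time: 27.85
tcp_pos: [0.6772, -0.0834, 0.2132]
ee_rot: [0.28, 3.119, 0.022]
ft_force: [10.4, 9.2, -4.2]
grip_width: 0.0195
gripper_force: 40.0
```

```bash
python3 f.py
```

```text
th -28.4 r 59.8 Ftan 13.09 Frad 4.78 Fz -4.2 tz [ 1.756 -2.032 -0.02 ] z 0.2132 gw 0.0195
   Ftan by torque 12.56 lag [ 0.096 -0.033 -0.008  0.079  0.002 -0.05   0.042]
```

Request:
send_rows --pt "-0.13 -0.16 -0.006 0 0 0" --pt "-0.14 -0.16 -0.006 0 0 0"

```text
time: 28.05
tcp_pos: [0.6712, -0.0925, 0.2129]
ee_rot: [0.282, 3.117, 0.02]
ft_force: [11.1, 8.5, -4.8]
grip_width: 0.0198
gripper_force: 40.0
```

```bash
python3 f.py
```

```text
th -38.9 r 59.9 Ftan 13.59 Frad 3.37 Fz -4.8 tz [ 1.557 -2.184 -0.023] z 0.2129 gw 0.0198
   Ftan by torque 12.91 lag [ 0.1   -0.042 -0.013  0.098 -0.006 -0.049  0.04 ]
```

Request:
send_rows --pt "-0.16 -0.14 -0.006 0 0 0" --pt "-0.17 -0.12 -0.006 0 0 0"

```text
time: 28.25
tcp_pos: [0.6636, -0.1003, 0.2127]
ee_rot: [0.283, 3.115, 0.017]
ft_force: [11.4, 5.8, -5.1]
grip_width: 0.0193
gripper_force: 40.0
```

```bash
python3 f.py
```

```text
th -49.3 r 59.8 Ftan 12.45 Frad 3.03 Fz -5.1 tz [ 1.218 -2.545 -0.011] z 0.2127 gw 0.0193
   Ftan by torque 13.62 lag [ 0.098 -0.053 -0.013  0.123 -0.003 -0.062  0.021]
```

Request:
send_rows --pt "-0.17 -0.11 -0.006 0 0 0" --pt "-0.19 -0.1 -0.006 0 0 0"

```text
time: 28.45
tcp_pos: [0.655, -0.1065, 0.2124]
ee_rot: [0.284, 3.114, 0.015]
ft_force: [13.3, 5.7, -6.2]
grip_width: 0.0196
gripper_force: 40.0
```

```bash
python3 f.py
```

```text
th -59.5 r 59.9 Ftan 14.37 Frad 1.84 Fz -6.2 tz [ 1.04  -2.644 -0.031] z 0.2124 gw 0.0196
   Ftan by torque 14.03 lag [ 0.098 -0.062 -0.019  0.141 -0.01  -0.07   0.013]
```

Onset was near θ≈+5° and the slope past the knee is about 1.8 N/deg of clamp force, which matches the spring. The clamp force should be about 190 N now. I'll go about 10° further and stop.

Request:
send_rows --pt "-0.19 -0.08 -0.006 0 0 0" --pt "-0.21 -0.06 -0.006 0 0 0" --pt "0 0 0 0 0 0" --pt "0 0 0 0 0 0"

```text
time: 28.85
tcp_pos: [0.6446, -0.1114, 0.2121]
ee_rot: [0.287, 3.115, 0.012]
ft_force: [10.9, 3.9, -5.3]
grip_width: 0.0193
gripper_force: 40.0
```

```bash
python3 f.py
```

```text
th -70.6 r 60.0 Ftan 11.54 Frad -0.02 Fz -5.3 tz [ 0.818 -2.313  0.027] z 0.2121 gw 0.0193
   Ftan by torque 12.27 lag [-0.002 -0.    -0.001 -0.004 -0.002  0.003  0.001]
```

Request:
send_rows --pt "0.05 0.018 0 0 0 0" --pt "0.05 0.018 0 0 0 0" --pt "0 0 0 0 0 0" --pt "0 0 0 0 0 0"

```text
time: 29.25
tcp_pos: [0.6447, -0.1114, 0.212]
ee_rot: [0.288, 3.121, 0.007]
ft_force: [5.2, 3.6, -1.6]
grip_width: 0.0194
gripper_force: 40.0
```

```bash
python3 f.py
```

```text
th -70.4 r 60.0 Ftan 6.09 Frad -1.71 Fz -1.6 tz [ 0.523 -1.236 -0.007] z 0.2120 gw 0.0194
   Ftan by torque 6.70 lag [-0.001 -0.001  0.002  0.002 -0.001 -0.002 -0.   ]
```

Request:
send_rows --pt "0.08 0.03 0 0 0 0" --pt "0 0 0 0 0 0"

```text
time: 29.45
tcp_pos: [0.6448, -0.1114, 0.212]
ee_rot: [0.289, 3.126, 0.004]
ft_force: [3.3, 2.8, 1.6]
grip_width: 0.0191
gripper_force: 40.0
```

Request:
send_rows --pt "0 0 0 0 0 0" --pt "0 0 0 0 0 0" --pt "0 0 0 0 0 0" --pt "0 0 0 0 0 0" --pt "0 0 0 0 0 0" --pt "0 0 0 0 0 0" --pt "0 0 0 0 0 0" --hand -1

```text
time: 30.15
tcp_pos: [0.6434, -0.113, 0.2112]
ee_rot: [-0.291, -3.128, 0.0]
ft_force: [-0.3, 0.1, 0.3]
grip_width: 0.0708
gripper_force: 0.0
```

Request:
send_rows --pt "0 0 0.4 0 0 0" --pt "0 0 0.8 0 0 0" --pt "0 0 0.8 0 0 0" --pt "0 0 0.8 0 0 0" --pt "0 0 0.8 0 0 0" --pt "0 0 0.8 0 0 0" --pt "0 0 0.4 0 0 0" --pt "0 0 0 0 0 0" --pt "0 0 0 0 0 0"

```text
time: 31.05
tcp_pos: [0.6432, -0.113, 0.3307]
ee_rot: [-0.291, -3.127, 0.001]
ft_force: [0.5, -0.7, -0.5]
grip_width: 0.093
gripper_force: 0.0
```

Run:
```python
from m import *
s=bot.get_state();print(s['time'],s['tcp_pos'],s['ft_force'],s['grip_width'])
c=cam('side');P=cloud(c);z=P[...,2];hsv=cv2.cvtColor(c['img'],cv2.COLOR_BGR2HSV)
cv2.imwrite('pics/end.png',cv2.resize(c['img'][140:270,200:350],(690,598),interpolation=cv2.INTER_CUBIC))
g=(hsv[...,2]<60)&(z>.19)&(z<.27)&(np.hypot(P[...,0]-.6246,P[...,1]+.0549)<.08)
Y=P[g];print(len(Y),Y.mean(0)); q=Y.mean(0)[:2]-[.6246,-.0549];print(np.degrees(np.arctan2(q[1],q[0])),np.hypot(*q))
```

```text
31.05 [ 0.6432 -0.113   0.3307] [ 0.4933 -0.7267 -0.4789] 0.09296875281251435
101 [ 0.6456 -0.1176  0.2366]
-71.47651600556208 0.06611393871473313
```

View pics/end.png

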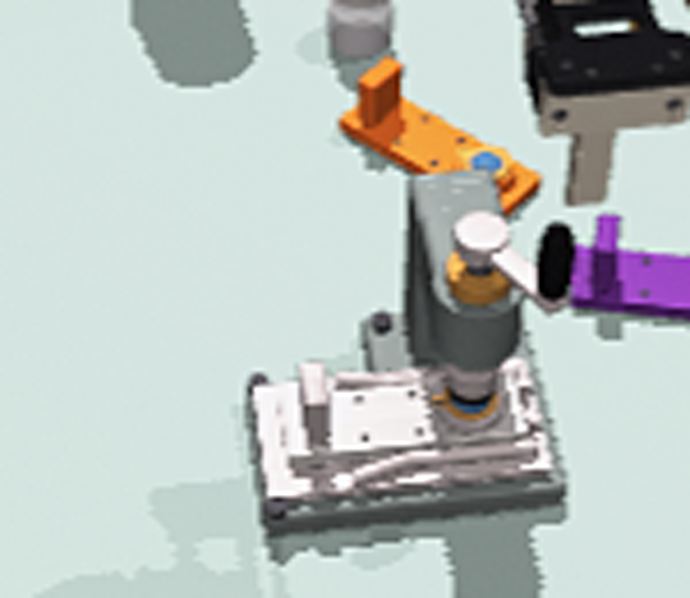

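The picture shows the carrier home and clamped, with the foot on the stone at (470,403). The crank grip is at (556,262) and still at about -71°, and the robot is clear. I'm handing it in.

```bash
python3 -c "
from rig import bot
print(bot.job_done())"
```

```text
the job is handed in; nothing more can be done
None
```

I slid the carrier home against the back stop and clamped the stone about 76° past first contact (estimated 210 N, judged from crank force), then let go and handed the job in at about 31 s; no verdict was returned.

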